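Refit the ironing station's water tank

TASK

The water tank of the ironing station has been rinsed and stands beside it on the worktop. Set it upright on the station's deck between the flared guides, nose towards the valve, and push it gently all the way home, feeling for the stop, until the snap hook has dropped behind the lug and holds it. Do not force the valve (push with no more than about 20 N), let go when it is latched, and leave the station's surroundings where they stand.

Things in the scene. Friction and masses are not known exactly. Their poses are not given: they have to be found in the camera images.
- tank: Grey water tank, empty, 0.24 to 0.46 kg, loose. Origin: centre of its underside; x out of its nose, z up. Body x -50 to +50 mm, 80 mm wide, 52 mm high; over the last 25 mm the nose tapers to 60 mm width. Low cap (4 mm high, 22 mm across) at x = +8, y = +25. It stands left or right of the station, its nose away from the robot within 0.6 rad.
- grip_rib (a point): Middle of the grip rib on the tank's top, for lifting: 28 mm long (x), 18 mm wide, pinch it across y; from 52 mm (tank's top) to 74 mm above the tank's underside. This point: 63 mm above the underside, 22 mm behind the tank's middle.
- tank_rear (a point): Middle of the tank's flat upright rear face, 50 mm behind the tank's middle, 25 mm above its underside: the face to push on.
- lug (a point): Lug on the tank's top ahead of the rib, 18 mm wide. This point: middle of its upright rear face, 22 mm ahead of the tank's middle; from there it is 5.5 mm high for 5 mm, then slopes down over 14 mm towards the nose.
- station: White ironing station, fixed, up to 0.3 rad askew. Origin: on the worktop, nominally under the tank's origin when the tank is home; x into the bay, away from the robot. Flat deck, top at z = 8 mm, x -118 to +64, 158 mm wide, open to the front. Sliding the tank on it costs 1 to 4 N. A push of more than about 20 N damages the valve.
- guide_mouth (a point): Middle of the guides' mouth, on the deck, at x = -75 mm of the station. Two grey guides, 26 mm high: inner faces 133 mm apart here, converging straight to 83 mm at x = -6, then parallel. A tank with its middle at x = -65 stands on the deck with its nose between the flares and centres itself when pushed at its rear face.
- valve_seat (a point): Nominal place of the nose when home, 50 mm ahead of the station's origin. A sprung plunger (1 to 3 N) meets the nose over the last 10 mm; the hard stop lies 1.5 mm past the point where the hook drops. Stop and hook are clamped in slots and sit together up to 11 mm nearer or deeper: not told by any pose, find it by force.
- hook (a joint): Steel snap hook above the valve; angle in rad, 0 = down (rest and latched, sprung), about 0.09 while the lug passes under its tooth. Lifting it adds a hump: the push peaks at 6 to 12 N before it drops, then falls, and climbs steeply at the stop. Nominally over x 0 to +22 mm of the station, 61 to 73 mm above the worktop.
- tin: Bystander: low closed sewing tin, 111 x 156 x 47 mm, in the other of the two places beside the station. Origin: centre of its underside.
- spool: Bystander: spool of white thread standing on end, 28 mm diameter, 43 mm tall, near the front edge. Origin: centre of its underside.
- soap_carton: Bystander: small soap carton, 47 x 64 x 44 mm, near the front edge. Origin: centre of its underside.
- sheets_carton: Bystander: carton of dryer sheets, 111 x 68 x 68 mm, under the wall shelf at the back, whose front edge is 0.70 m from the robot and 245 to 310 mm above the worktop: keep the arm clear of it. Origin: centre of its underside.
- wax_tub: Bystander: round flat tub with lid, 91 mm diameter, 44 mm tall, at the back. Origin: centre of its underside.
- starch_can: Bystander: spray can, 59 mm diameter, 198 mm tall, at the back right; beyond it, on the right, a fixed steam iron, 250 mm tall. Origin: centre of its underside.
- navy_bottle: Bystander: slim dark blue bottle, 47 x 56 mm, 180 mm tall, at the back left; beyond it a fixed detergent jug, 240 mm tall, and a wicker basket. Origin: centre of its underside.
Mind the look-alikes: they are no part of the job. Leave any purple look-alike of the tank alone.

How it is judged:
On the way:
1. the tank stands on the deck with its nose between the flared guides, not yet home (x of tank in the frame of station between -0.1 and -0.03 m and y of tank in the frame of station between -0.03 and 0.03 m and z of tank in the frame of station between 0.004 and 0.013 m and angle between tank's own z axis and vertical below 0.1 rad), for 0.2 s.
At the end, for the whole second after the job is handed in: The tank stands flat on the deck in the bay, nose to the valve, centred within 4 mm and square within 0.06 rad, its middle at most 12.5 mm short of or 15 mm beyond the station's origin (home lies within 11 mm of it), the hook is down behind the lug (under 0.01 rad), the tank is still and released (x of tank in the frame of station between -0.0125 and 0.015 m and y of tank in the frame of station between -0.004 and 0.004 m and z of tank in the frame of station between 0.005 and 0.011 m and angle between tank's own z axis and vertical below 0.05 rad and angle between the x axis of tank and the x axis of station, either way round below 0.06 rad and value of joint hook below 0.01 rad and linear speed of tank below 0.01 m/s); the robot touches nothing.
It fails at once if more than 38 N of contact between tank and station, its weight included, while the tank is in the bay (valve forced) (contact force between tank and station above 38 N and x of tank in the frame of station above -0.03 m).
It fails at once if the tank was dropped or slammed on the deck (over 120 N) (contact force between tank and station above 120 N).
It fails at once if a bystander was moved by more than 30 mm (distance of any of tin, spool, soap_carton, sheets_carton, wax_tub, starch_can, navy_bottle from where it was at the start of the episode above 0.03 m).
It also fails if it takes over 64 s, if anything falls off the work surface, if the arm or the gripper's body presses on something with over 40 N, if the wrist force passes 120 N, or if a joint passes its speed limit or range.

ROBOT

A 6-joint arm with a two-finger parallel gripper is mounted at the origin on a cart in front of the work surface, level with it; the furniture and walls round the work are solid. World frame = base frame: x ahead of the robot, y to its left, z up, the work surface at z = 0. Lengths are in m, angles in rad, forces in N, time in s.
With the tool pointing down it reaches from about 0.375 to 0.9 m from the base axis. Payload 3.1 kg.
Tool frame: the origin (TCP) lies on the front face of the gripper's body, between the roots of the fingers; the fingertips stand 73 mm ahead of it and the grasp point (between the pads) lies 54 mm ahead of it (manip.tips_ahead is the distance from the TCP to the fingertips, in m); z points along the fingers, y is the line along which they close (so a half turn about z gives the same grasp; the last joint's range is limited). The gripper opens to 85 mm and grips with 20 to 120 N. Pads are 22 mm wide; open, the fingers measure 114 mm over their backs; the gripper's body (76 mm by 85 mm) begins 54 mm behind the grasp point. The pads swing forward as they close: fully open they stand 13 mm farther back than shut.
Start: joints at [-0.178, 0.527, 1.433, -0, 1.181, -0.178], TCP at [0.625, 0, 0.304] pointing down, gripper open.
Joint ranges: [-3.08, 3.08], [-0.75, 2.2], [0.22, 2.44], [-1.43, 4.57], [0, 2.65], [-2.85, 2.85]. Speed limits (rad/s): [2.79, 2.79, 3.14, 3.14, 3.14, 3.14].

INTERFACE

Orientations are given as a unit quaternion [x, y, z, w].
In Python, from station import sense, eyes, workorder, manip gives the robot as it stands.
- The arm moves only by the shell command python3 -m inch 'ROWS' [OPENING] [FORCE]. ROWS is JSON, a list of rows, each an object of numbers: "dx", "dy", "dz": the shift along the tool's x, y, z in cm; "wx", "wy", "wz": the turn, a rotation vector about the tool's x, y, z in degrees. In form: [{"dx": .., "dy": .., "dz": .., "wx": .., "wy": .., "wz": ..}, ...]. A call has 1 to 10 rows; each row shifts and turns the commanded pose from where the row before left it, along the tool's axes as they then stand; what a row does not reach is not made up. A row lasts 1/8 s, in which the tool goes at most 62.5 mm and 10.7 degrees, less where a joint would pass 70% of its speed; a pose out of reach is approached as far as the arm can. A call with a gripper value outside its range is refused whole. OPENING is the opening, from 0 (shut) to 1 (fully open), set as the call begins (- or left out, the last holds). The fingers move at their own pace and stop on an object; FORCE is the grip in N (left out, the last holds). Time passes only in rows, so rows that do not move let the fingers close. It gives the time, the measured TCP pose, the force, the opening and the grip force at its end, in the units of the state.
- sense(): the state, without advancing time (a new reading comes with each control period).
- eyes.snapshot(name): name is "scene" or "side" or "wrist"; returns the picture (400x640x3 uint8, red, green, blue); there is no depth.
- eyes.camera_params(name): a dict with "fx", "fy", "cx", "cy" (pixels), "rvec" (rotation vector, rad) and "tvec" (3), from world to camera coordinates, as OpenCV has them. Camera axes: x right, y down, z forward; pixel columns grow to the right and rows downward; lengths in m; the calibration is good to about 2 mm. A picture is of the moment at which its call begins: read the wrist's pose just before it. camera_params takes no time and is no camera call; for the wrist camera it gives the pose at the moment of the call.
- workorder.sign_off(): hands the job in; it is judged then, once.
The state is a dict: "t": time; "q": joint angles; "qd": joint speeds; "tau": joint torques, N m; "tcp_pos": TCP position; "tool_rot": TCP orientation; "force": force on the tool from outside, world axes, zero at the start; "ft_torque": the same for the moment, N m; "finger_gap": opening from 0.0 (shut) to 1.0 (fully open); "gripper_force": force on a finger pad.
Only numpy, scipy, OpenCV 4.12 (cv2) and the standard library are available. Lean on these libraries where they do the work, as an engineer would, in place of code of your own. Each camera call takes 0.05 s, during which the arm holds its last target. There are 200 camera calls.

## Working session

There is one attempt and no reset: what is moved stays moved. The work goes in short steps, Python scripts to look and compute and a shell command to move; the robot and the scene stay as the last step left them, time stands still between calls to the robot, and variables do not carry over. Pictures are saved under pics/ and viewed, at most 10 in all, crops included, and the job is handed in when it is done.

```bash
mkdir -p pics; ls; cat > h.py <<'E'
import numpy as np, cv2
from scipy.spatial.transform import Rotation as R
from station import sense, eyes, workorder, manip
def cam(n):
    c=eyes.camera_params(n); K=np.array([[c['fx'],0,c['cx']],[0,c['fy'],c['cy']],[0,0,1.]])
    return K,R.from_rotvec(np.ravel(c['rvec'])).as_matrix(),np.ravel(c['tvec'])
def plane(c,px,z):
    K,M,t=c; p=np.atleast_2d(np.array(px,float)); o=-M.T@t
    d=(M.T@np.linalg.inv(K)@np.c_[p,np.ones(len(p))].T).T
    return o+d*((z-o[2])/d[:,2])[:,None]
def proj(c,X):
    K,M,t=c; q=(K@(M@np.atleast_2d(X).T+t[:,None])).T; return q[:,:2]/q[:,2:]
def shot(n,f):
    c=cam(n); im=eyes.snapshot(n); cv2.imwrite(f'pics/{f}.png',im[:,:,::-1]); return c,im
E
python3 - <<'E'
from h import *
for n in('scene','side','wrist'):
    c,im=shot(n,n+'0'); print(n,c[0][0,0],(-c[1].T@c[2]).round(3),c[1][2].round(2))
a=np.vstack([cv2.imread(f'pics/{n}0.png') for n in('scene','side')])
s=sense(); print(s['t'],s['force'],s['finger_gap'],s['tool_rot'])
E
```

```text
pics
scene 503.6696322181502 [0.026 1.068 0.894] [ 0.4  -0.72 -0.57]
side 495.5268288727182 [0.279 1.032 0.782] [ 0.22 -0.81 -0.54]
wrist 283.9401528398386 [0.624 0.068 0.373] [-0.   -0.27 -0.96]
0.15 [-0.53334961  0.15684997  0.41974475] 0.9992154142917901 [ 7.07116870e-01  7.07096158e-01 -4.91690603e-04 -7.15891629e-04]
```

View pics/scene0.png

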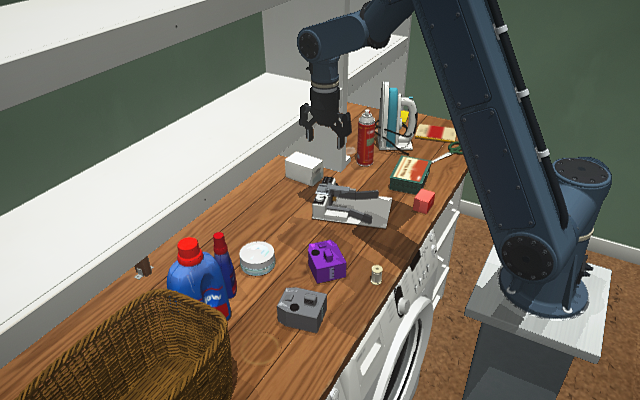

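View pics/wrist0.png

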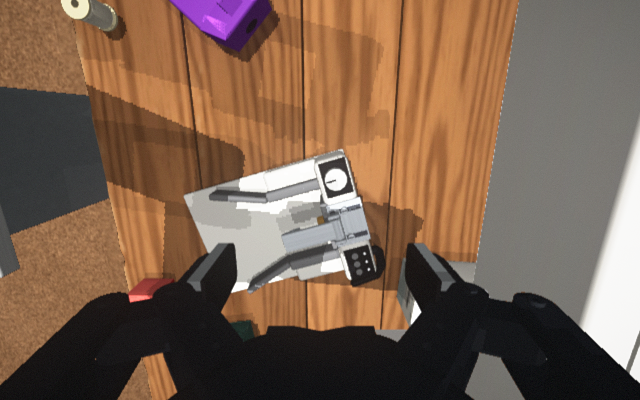

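The scene view shows the grey tank at about (303,308), the purple look-alike at (327,260), the station at (350,205) and the tin and red carton on the right. The wrist view shows the deck's left edge running from (186,195) to (343,150).

```bash
python3 - <<'E'
from h import *
c=cam('wrist'); P=plane(c,[(186,195),(343,150)],0.008); print(P)
d=P[1]-P[0]; print(np.linalg.norm(d),np.degrees(np.arctan2(d[1],d[0])))
u=d/np.linalg.norm(d); v=np.array([-u[1],u[0],0]); print('origin',P[0]+.118*u-.079*v)
c=cam('scene'); print(plane(c,[(303,300)],.052))
im=cv2.imread('pics/scene0.png'); a=cv2.resize(im[270:340,260:345],None,fx=7,fy=7,interpolation=cv2.INTER_CUBIC); cv2.imwrite('pics/c1.png',a)
E
```

```text
[[ 0.44404466 -0.03024572  0.008     ]
 [ 0.6520785   0.02922298  0.008     ]]
0.21636683044220176 15.95315047904306
origin [ 0.57921335 -0.07377072  0.008     ]
[[0.4733974  0.37060053 0.052     ]]
```

View pics/c1.png

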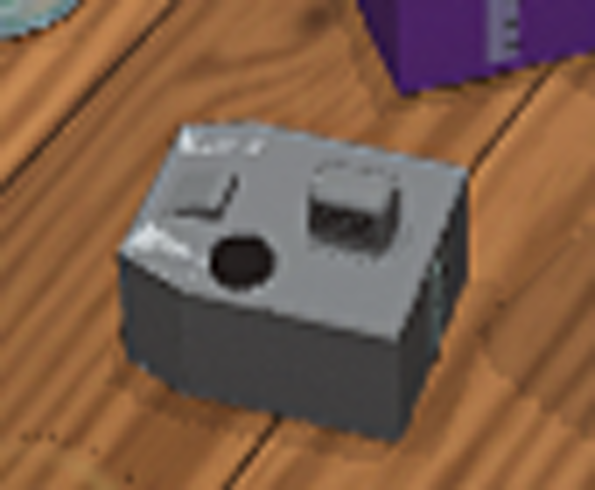

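The crop shows the tank's top: rear corners at (326.9,294.3) and (316.9,318.3), nose corners at (277.1,306.4) and (286.4,287.9). The rib is at about (310,298).

```bash
python3 - <<'E'
from h import *
c=cam('scene'); px=np.array([(468,170),(398,338),(120,255),(185,125)])/7+[260,270]
P=plane(c,px-.5+.5/7,.052); print(P.round(4))
rm=(P[0]+P[1])/2; nm=(P[2]+P[3])/2; d=nm-rm; print(np.linalg.norm(d),np.linalg.norm(P[0]-P[1]),np.linalg.norm(P[2]-P[3]))
e=P[1]-P[0]; print('yaw',np.degrees(np.arctan2(d[1],d[0])),np.degrees(np.arctan2(-e[0],e[1])), 'mid',(rm+nm)/2,'rib',rm+.28*d)
c=cam('wrist');s=sense();T=R.from_quat(s['tool_rot']).as_matrix();print(T.round(3),s['tcp_pos'])
print('cam in tool',T.T@(-c[1].T@c[2]-s['tcp_pos']), T.T@c[1][2])
E
```

```text
[[0.4358 0.3273 0.052 ]
 [0.4192 0.4028 0.052 ]
 [0.5159 0.4155 0.052 ]
 [0.5298 0.355  0.052 ]]
0.09749708406628606 0.07733187617533498 0.062125284551747456
yaw 11.97511249634623 12.330177579422589 mid [0.4751921  0.37514179 0.052     ] rib [0.45420953 0.37069134 0.052     ]
[[ 0.     1.    -0.002]
 [ 1.    -0.     0.   ]
 [ 0.    -0.002 -1.   ]] [6.24563416e-01 9.80588109e-05 3.03129364e-01]
cam in tool [ 0.06806963 -0.00058667 -0.0700932 ] [-2.70819120e-01 -1.00238944e-04  9.62630248e-01]
```

```bash
python3 -m inch '[{"wz":-10.2,"dx":-0.5},{"wz":-10.2,"dx":-0.5},{"wz":-10.2,"dx":-0.5},{"wz":-10.2},{"wz":-10.2},{"wz":-10.2},{"wz":-10.2},{"wz":-10.2},{"wz":-10.2},{"wz":-10.2}]' && python3 - <<'E'
from h import *
c,im=shot('wrist','w1'); print(sense()['tcp_pos'],-c[1].T@c[2])
E
```

```text
invalid input at $[0]: expected keys dx, dy, dz, wx, wy, wz
```

All keys are required.

```bash
python3 -m inch '[{"dx":-1,"dy":0,"dz":0,"wx":0,"wy":0,"wz":-10.2},{"dx":0,"dy":0,"dz":0,"wx":0,"wy":0,"wz":-10.2},{"dx":0,"dy":0,"dz":0,"wx":0,"wy":0,"wz":-10.2},{"dx":0,"dy":0,"dz":0,"wx":0,"wy":0,"wz":-10.2},{"dx":0,"dy":0,"dz":0,"wx":0,"wy":0,"wz":-10.2},{"dx":0,"dy":0,"dz":0,"wx":0,"wy":0,"wz":-10.2},{"dx":0,"dy":0,"dz":0,"wx":0,"wy":0,"wz":-10.2},{"dx":0,"dy":0,"dz":0,"wx":0,"wy":0,"wz":-10.2},{"dx":0,"dy":0,"dz":0,"wx":0,"wy":0,"wz":-10.2},{"dx":0,"dy":0,"dz":0,"wx":0,"wy":0,"wz":-10.2}]' && python3 - <<'E'
from h import *
c,im=shot('wrist','w1'); np.savez('pics/w1.npz',K=c[0],M=c[1],t=c[2]); print(sense()['tcp_pos'],-c[1].T@c[2])
E
```

```text
t: 1.4
tcp_pos: [0.6247, -0.0099, 0.3035]
tool_rot: [-0.107, 0.994, 0.0, -0.0]
force: [0.2, -0.8, 0.2]
finger_gap: 1.0
gripper_force: 0.0
[ 0.62474073 -0.00991809  0.30347656] [ 0.55749737 -0.02475931  0.37361579]
```

View pics/w1.png

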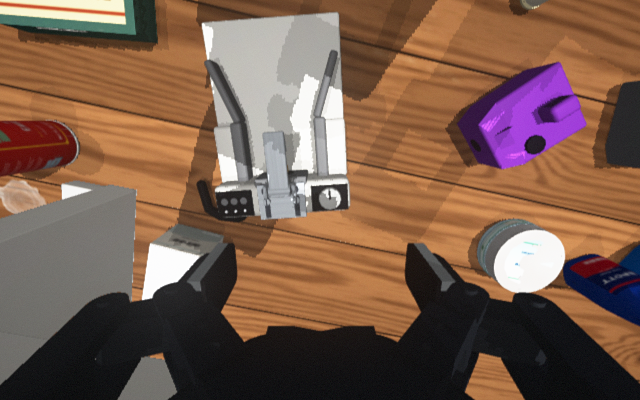

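The view shows the deck's front corners at (203,23) and (338,13), and the side edges running down to about (215,125) and (343,120). The hook arm starts near (276,132).

```bash
python3 - <<'E'
from h import *
f=np.load('pics/w1.npz'); c=(f['K'],f['M'],f['t'])
P=plane(c,[(203,23),(338.5,13.5),(214.5,124),(343,120)],.008); print(P.round(4))
r,l=P[0],P[1]; e=l-r; print(np.linalg.norm(e),np.degrees(np.arctan2(-e[0],e[1])))
for a,b in((0,2),(1,3)):
    d=P[b]-P[a]; print(np.linalg.norm(d),np.degrees(np.arctan2(d[1],d[0])))
yaw=np.arctan2(-e[0],e[1]);u=np.array([np.cos(yaw),np.sin(yaw),0]); o=(r+l)/2+.118*u; print('o',o)
# guide mouth and the guide tip pixels (tops at 34mm)
G=plane(c,[(208,62),(335,53)],.034); 
for g in G: print('guide', (g-o)@u, (g-o)@np.array([-u[1],u[0],0]))
print('hook', [( (h-o)@u,(h-o)@np.array([-u[1],u[0],0])) for h in plane(c,[(276,132)],.07)])
E
```

```text
[[ 0.4831 -0.1786  0.008 ]
 [ 0.4409 -0.0297  0.008 ]
 [ 0.5917 -0.1529  0.008 ]
 [ 0.5528  0.0025  0.008 ]]
0.1547304582617402 15.836606755755655
0.11154112483339816 13.316930472882229
0.11645093033686697 16.042124638857818
o [ 0.5755502  -0.07195173  0.008     ]
guide -0.07206703024851327 -0.06933708999947209
guide -0.07246332058100789 0.06997112648791164
hook [(np.float64(0.005724359889030125), np.float64(0.0029276554409923103))]
```

```bash
python3 - <<'E'
from h import *
c=cam('scene'); print('jug',plane(c,[(189,245),(205,320)],.24),plane(c,[(205,320)],0),'basket rim',plane(c,[(110,315),(160,295),(235,340)],.15),'bottle',plane(c,[(220,238)],.18),'spool',plane(c,[(376,284)],0),'purple',plane(c,[(327,245)],.052))
E
python3 -m inch '[{"dx":1.09,"dy":5.1,"dz":0.5,"wx":0,"wy":0,"wz":0},{"dx":1.09,"dy":5.1,"dz":0.5,"wx":0,"wy":0,"wz":0},{"dx":1.09,"dy":5.1,"dz":0.5,"wx":0,"wy":0,"wz":0},{"dx":1.09,"dy":5.1,"dz":0.5,"wx":0,"wy":0,"wz":0},{"dx":1.09,"dy":5.1,"dz":0.5,"wx":0,"wy":0,"wz":0},{"dx":1.09,"dy":5.1,"dz":0.5,"wx":0,"wy":0,"wz":0},{"dx":1.09,"dy":5.1,"dz":0.5,"wx":0,"wy":0,"wz":0},{"dx":1.09,"dy":5.1,"dz":0.5,"wx":0,"wy":0,"wz":0},{"dx":0,"dy":0,"dz":0,"wx":0,"wy":0,"wz":0}]' && python3 - <<'E'
from h import *
c,im=shot('wrist','w2'); np.savez('pics/w2.npz',K=c[0],M=c[1],t=c[2]); print(sense()['tcp_pos'],-c[1].T@c[2])
E
```

```text
jug [[0.65682815 0.50654466 0.24      ]
 [0.49582671 0.64768967 0.24      ]] [[0.66819942 0.49346588 0.        ]] basket rim [[0.73239868 0.67008238 0.15      ]
 [0.68592013 0.58185024 0.15      ]
 [0.47918617 0.60107944 0.15      ]] bottle [[0.67017786 0.40194952 0.18      ]] spool [[ 3.67962598e-01  1.90199134e-01 -1.11022302e-16]] purple [[0.52113693 0.16985356 0.052     ]]
t: 2.58
tcp_pos: [0.4525, 0.3738, 0.2632]
tool_rot: [-0.106, 0.994, 0.0, -0.001]
force: [1.1, -0.6, 0.3]
finger_gap: 1.001
gripper_force: 0.0
[0.45362292 0.37228038 0.2634417 ] [0.38529333 0.35915499 0.33341853]
```

View pics/w2.png

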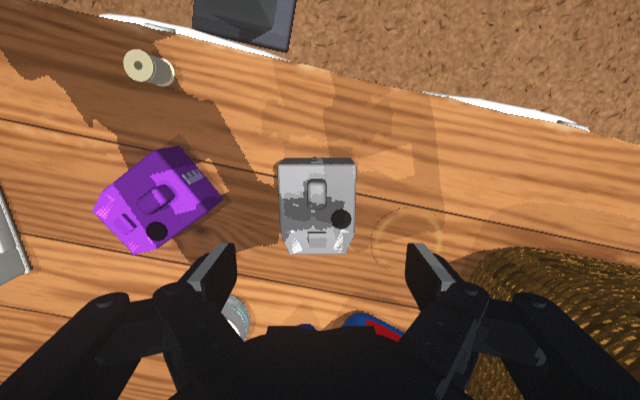

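The tank is squarely in view: rib top at about (309..326, 179..206), rear top edge from (279,165) to (356,163), body sides nearly vertical in the image. The hand clears the basket and the purple look-alike.

```bash
python3 - <<'E'
from h import *
f=np.load('pics/w2.npz'); c=(f['K'],f['M'],f['t'])
r=plane(c,[(317,193)],.074)[0]; E=plane(c,[(279,165),(356,163)],.052); e=E[1]-E[0]
S=plane(c,[(279,170),(281,222),(356,168),(356,216)],.052); 
print('rib',r,E,np.linalg.norm(e),np.degrees(np.arctan2(-e[0],e[1])))
for i in(0,2): d=S[i+1]-S[i]; print(np.degrees(np.arctan2(d[1],d[0])))
yaw=np.radians(12); m=E.mean(0)+.028*np.array([np.cos(yaw),np.sin(yaw),0]); print('rib from rear',m)
s=sense(); T=R.from_quat(s['tool_rot']).as_matrix(); 
for p in(r,m): print('tool shift', (T.T@(np.r_[p[:2],.0]-s['tcp_pos']))[:2])
E
```

```text
rib [0.45170246 0.36982167 0.074     ] [[0.43712999 0.32772995 0.052     ]
 [0.41901111 0.40224563 0.052     ]] 0.07668689957428625 13.66655137275589
12.099806402427257
14.080677661306838
rib from rear [0.45545868 0.37080932 0.052     ]
tool shift [ 0.00216733 -0.00186479]
tool shift [-0.00171248 -0.00168663]
```

```bash
python3 -m inch '[{"dx":0,"dy":-0.17,"dz":4,"wx":0,"wy":0,"wz":-1},{"dx":0,"dy":0,"dz":4,"wx":0,"wy":0,"wz":0},{"dx":0,"dy":0,"dz":3.5,"wx":0,"wy":0,"wz":0},{"dx":0,"dy":0,"dz":1.5,"wx":0,"wy":0,"wz":0},{"dx":0,"dy":0,"dz":0.5,"wx":0,"wy":0,"wz":0},{"dx":0,"dy":0,"dz":0,"wx":0,"wy":0,"wz":0}]' && python3 -m inch '[{"dx":0,"dy":0,"dz":0,"wx":0,"wy":0,"wz":0},{"dx":0,"dy":0,"dz":0,"wx":0,"wy":0,"wz":0},{"dx":0,"dy":0,"dz":0,"wx":0,"wy":0,"wz":0},{"dx":0,"dy":0,"dz":0,"wx":0,"wy":0,"wz":0},{"dx":0,"dy":0,"dz":0,"wx":0,"wy":0,"wz":0},{"dx":0,"dy":0,"dz":0,"wx":0,"wy":0,"wz":0}]' 0 50
```

```text
t: 3.38
tcp_pos: [0.456, 0.3693, 0.1296]
tool_rot: [-0.113, 0.994, 0.0, 0.001]
force: [0.1, 0.8, -0.3]
finger_gap: 0.999
gripper_force: 0.0
t: 4.12
tcp_pos: [0.4554, 0.3695, 0.1294]
tool_rot: [-0.113, 0.994, 0.0, 0.0]
force: [-1.0, -0.1, 5.0]
finger_gap: 0.198
gripper_force: 49.7
```

```bash
python3 -m inch '[{"dx":0,"dy":0,"dz":-1,"wx":0,"wy":0,"wz":0},{"dx":0,"dy":0,"dz":-2.5,"wx":0,"wy":0,"wz":0},{"dx":0,"dy":0,"dz":-3.5,"wx":0,"wy":0,"wz":0},{"dx":0,"dy":0,"dz":-3.5,"wx":0,"wy":0,"wz":0},{"dx":0,"dy":0,"dz":-1.5,"wx":0,"wy":0,"wz":0},{"dx":0,"dy":0,"dz":0,"wx":0,"wy":0,"wz":0}]' && python3 - <<'E'
from h import *
s=sense(); T=R.from_quat(s['tool_rot']).as_matrix(); 
yaw=np.radians(15.5);u=np.array([np.cos(yaw),np.sin(yaw),0]); o=np.array([.5758,-.0722,0]); 
t=o-(.065+.022)*u; d=t-s['tcp_pos']; d[2]=0
print(s['tcp_pos'],t,'tool shift',T.T@d,'tool y ang',np.degrees(np.arctan2(T[1,1],T[0,1])),s['finger_gap'],s['q'])
shot('wrist','w3')
E
```

```text
t: 4.88
tcp_pos: [0.4553, 0.3694, 0.2494]
tool_rot: [-0.113, 0.994, 0.0, 0.001]
force: [0.0, -0.2, -2.1]
finger_gap: 0.198
gripper_force: 49.1
[0.45531661 0.3693654  0.24943684] [ 0.49196415 -0.09544974  0.        ] tool shift [ 6.88571527e-02 -4.61145083e-01 -2.37875955e-04] tool y ang 103.00062323826802 0.19844744172693607 [ 4.91086078e-01  5.42504339e-01  1.58645046e+00 -3.02303130e-05
  1.01130643e+00 -1.30659769e+00]
```

```bash
python3 -m inch '[{"dx":0.35,"dy":-2.3,"dz":0,"wx":0,"wy":0,"wz":0},{"dx":0.69,"dy":-4.6,"dz":0,"wx":0,"wy":0,"wz":0},{"dx":0.75,"dy":-5.2,"dz":0,"wx":0,"wy":0,"wz":0},{"dx":0.8,"dy":-5.4,"dz":0,"wx":0,"wy":0,"wz":0},{"dx":0.8,"dy":-5.4,"dz":0,"wx":0,"wy":0,"wz":0},{"dx":0.8,"dy":-5.4,"dz":0,"wx":0,"wy":0,"wz":0},{"dx":0.8,"dy":-5.4,"dz":0,"wx":0,"wy":0,"wz":0},{"dx":0.75,"dy":-5.2,"dz":0,"wx":0,"wy":0,"wz":0},{"dx":0.7,"dy":-4.6,"dz":0,"wx":0,"wy":0,"wz":0},{"dx":0.45,"dy":-2.6,"dz":0,"wx":0,"wy":0,"wz":-2.5}]' && python3 -m inch '[{"dx":0,"dy":0,"dz":2.5,"wx":0,"wy":0,"wz":0},{"dx":0,"dy":0,"dz":3,"wx":0,"wy":0,"wz":0},{"dx":0,"dy":0,"dz":2,"wx":0,"wy":0,"wz":0},{"dx":0,"dy":0,"dz":0,"wx":0,"wy":0,"wz":0},{"dx":0,"dy":0,"dz":0,"wx":0,"wy":0,"wz":0}]' && python3 - <<'E'
from h import *
c,im=shot('wrist','w4'); np.savez('pics/w4.npz',K=c[0],M=c[1],t=c[2])
E
```

```text
t: 6.18
tcp_pos: [0.4912, -0.0976, 0.2472]
tool_rot: [-0.134, 0.991, 0.001, -0.001]
force: [-0.1, -0.2, -1.8]
finger_gap: 0.199
gripper_force: 49.3
t: 6.8
tcp_pos: [0.4917, -0.0953, 0.1736]
tool_rot: [-0.135, 0.991, 0.0, -0.0]
force: [-0.4, 0.3, -2.9]
finger_gap: 0.193
gripper_force: 49.3
```

View pics/w4.png

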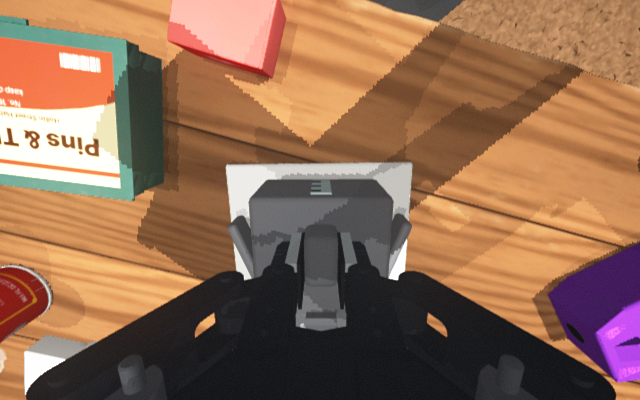

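The view shows the tank held level and square over the deck: front edge corners at (227,164) and (411,162), guide tips at (232,222) and (408,222), tank centred at column 320. I'll lower it now.

```bash
python3 - <<'E'
from h import *
f=np.load('pics/w4.npz'); c=(f['K'],f['M'],f['t']); s=sense(); T=R.from_quat(s['tool_rot']).as_matrix()
P=plane(c,[(227,164),(411,162)],.008); e=P[1]-P[0]; yaw=np.arctan2(-e[0],e[1]); print(np.linalg.norm(e),np.degrees(yaw), np.degrees(np.arctan2(-T[0,1],T[1,1])))
u=np.array([np.cos(yaw),np.sin(yaw),0]); o=P.mean(0)+.118*u; d=s['tcp_pos']+.022*u-o; print(o,'tank in station',d@u,d@[-u[1],u[0],0])
E
python3 -m inch '[{"dx":0,"dy":0,"dz":1,"wx":0,"wy":0,"wz":0},{"dx":0,"dy":0,"dz":1.2,"wx":0,"wy":0,"wz":0},{"dx":0,"dy":0,"dz":0.8,"wx":0,"wy":0,"wz":0},{"dx":0,"dy":0,"dz":0.3,"wx":0,"wy":0,"wz":0},{"dx":0,"dy":0,"dz":0.1,"wx":0,"wy":0,"wz":0},{"dx":0,"dy":0,"dz":0,"wx":0,"wy":0,"wz":0}]'
```

```text
0.15333448325461355 16.118197685649843 15.50205804729804
[ 0.57326147 -0.07310413  0.008     ] tank in station -0.06222890706879521 0.001094289196284641
t: 7.6
tcp_pos: [0.4919, -0.0954, 0.14]
tool_rot: [-0.135, 0.991, -0.0, 0.0]
force: [0.8, 0.7, -2.3]
finger_gap: 0.197
gripper_force: 49.3
```

```bash
python3 -m inch '[{"dx":0,"dy":0,"dz":0.1,"wx":0,"wy":0,"wz":0},{"dx":0,"dy":0,"dz":0.1,"wx":0,"wy":0,"wz":0},{"dx":0,"dy":0,"dz":0,"wx":0,"wy":0,"wz":0}]'; python3 -m inch '[{"dx":0,"dy":0,"dz":0.1,"wx":0,"wy":0,"wz":0},{"dx":0,"dy":0,"dz":0,"wx":0,"wy":0,"wz":0}]'
```

```text
t: 7.98
tcp_pos: [0.4918, -0.0954, 0.1379]
tool_rot: [-0.135, 0.991, -0.0, 0.0]
force: [-0.6, -0.1, -2.5]
finger_gap: 0.198
gripper_force: 49.3
t: 8.22
tcp_pos: [0.4918, -0.0954, 0.1374]
tool_rot: [-0.135, 0.991, -0.0, 0.0]
force: [-1.3, 0.9, 2.6]
finger_gap: 0.196
gripper_force: 50.1
```

```bash
python3 -m inch '[{"dx":0,"dy":0,"dz":0,"wx":0,"wy":0,"wz":0},{"dx":0,"dy":0,"dz":0,"wx":0,"wy":0,"wz":0},{"dx":0,"dy":0,"dz":0,"wx":0,"wy":0,"wz":0},{"dx":0,"dy":0,"dz":0,"wx":0,"wy":0,"wz":0},{"dx":0,"dy":0,"dz":-1.5,"wx":0,"wy":0,"wz":0},{"dx":0,"dy":0,"dz":-2.5,"wx":0,"wy":0,"wz":0},{"dx":0,"dy":0,"dz":-1,"wx":0,"wy":0,"wz":0}]' 0.6 40; python3 -m inch '[{"dx":2,"dy":0,"dz":0,"wx":0,"wy":0,"wz":0},{"dx":2.5,"dy":0,"dz":0,"wx":0,"wy":0,"wz":0},{"dx":1.3,"dy":0,"dz":0,"wx":0,"wy":0,"wz":0},{"dx":0,"dy":0,"dz":0,"wx":0,"wy":0,"wz":0},{"dx":0,"dy":0,"dz":0,"wx":0,"wy":0,"wz":0}]' 0
python3 - <<'E'
from h import *
c,im=shot('wrist','w5'); np.savez('pics/w5.npz',K=c[0],M=c[1],t=c[2]); print(sense()['tcp_pos'],sense()['force'])
E
```

```text
t: 9.1
tcp_pos: [0.4924, -0.0956, 0.1888]
tool_rot: [-0.135, 0.991, -0.001, 0.001]
force: [0.5, 0.1, -0.1]
finger_gap: 0.601
gripper_force: 0.0
t: 9.72
tcp_pos: [0.4368, -0.1112, 0.1871]
tool_rot: [-0.135, 0.991, -0.0, 0.001]
force: [0.4, 0.9, -0.2]
finger_gap: -0.002
gripper_force: 0.0
[ 0.43688789 -0.1111177   0.18701695] [-0.33881345 -0.39458838 -0.01401041]
```

View pics/w5.png

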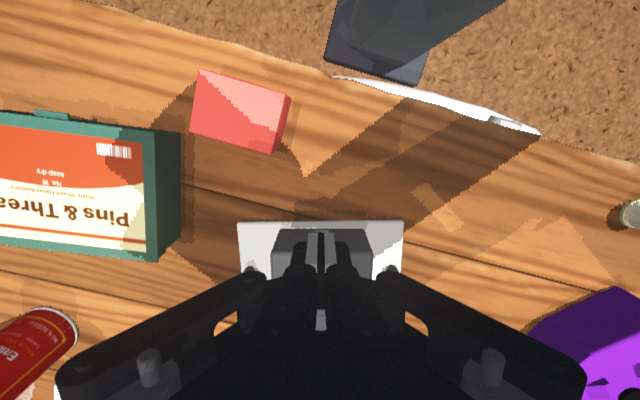

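The tank stands on the deck: its top rear edge runs (273,230) to (370,229), the deck front corners are (238,223) and (403,222), and the fingers are closed on the centre line.

```bash
python3 - <<'E'
from h import *
f=np.load('pics/w5.npz'); c=(f['K'],f['M'],f['t']); s=sense(); T=R.from_quat(s['tool_rot']).as_matrix()
P=plane(c,[(238,223),(403,222)],.008); E=plane(c,[(273,230),(370,229)],.06)
for Q in(P,E):
    e=Q[1]-Q[0]; print(np.linalg.norm(e),np.degrees(np.arctan2(-e[0],e[1])),'mid in tool',T.T@(Q.mean(0)-s['tcp_pos']))
E
```

```text
0.15406243285575397 15.891733344631193 mid in tool [-0.02436426 -0.00059431  0.17904615]
0.07217409191526217 16.1588324161212 mid in tool [-0.01041574  0.00028877  0.12702897]
```

The row-230 edge reads too narrow for the top edge, so it is the foot of the rear face. That puts the rear about 30 mm ahead of the tool axis, which agrees with the release pose. The descent path is clear.

```bash
python3 -m inch '[{"dx":0,"dy":0,"dz":2.5,"wx":0,"wy":0,"wz":0},{"dx":0,"dy":0,"dz":3,"wx":0,"wy":0,"wz":0},{"dx":0,"dy":0,"dz":2.4,"wx":0,"wy":0,"wz":0},{"dx":0,"dy":0,"dz":1,"wx":0,"wy":0,"wz":0},{"dx":0,"dy":0,"dz":0,"wx":0,"wy":0,"wz":0}]'; python3 -m inch '[{"dx":-0.7,"dy":0,"dz":0,"wx":0,"wy":0,"wz":0},{"dx":-0.5,"dy":0,"dz":0,"wx":0,"wy":0,"wz":0},{"dx":-0.3,"dy":0,"dz":0,"wx":0,"wy":0,"wz":0},{"dx":-0.3,"dy":0,"dz":0,"wx":0,"wy":0,"wz":0},{"dx":-0.3,"dy":0,"dz":0,"wx":0,"wy":0,"wz":0},{"dx":0,"dy":0,"dz":0,"wx":0,"wy":0,"wz":0}]'
```

```text
t: 10.4
tcp_pos: [0.4361, -0.1108, 0.0975]
tool_rot: [-0.135, 0.991, 0.0, -0.0]
force: [-0.1, -0.4, 0.3]
finger_gap: 0.004
gripper_force: 0.0
t: 11.15
tcp_pos: [0.4562, -0.1052, 0.0979]
tool_rot: [-0.135, 0.991, 0.0, 0.0]
force: [-0.0, -0.4, 0.4]
finger_gap: 0.003
gripper_force: 0.0
```

```bash
python3 -m inch '[{"dx":-0.4,"dy":0,"dz":0,"wx":0,"wy":0,"wz":0},{"dx":-0.4,"dy":0,"dz":0,"wx":0,"wy":0,"wz":0},{"dx":-0.4,"dy":0,"dz":0,"wx":0,"wy":0,"wz":0},{"dx":-0.4,"dy":0,"dz":0,"wx":0,"wy":0,"wz":0}]';  python3 -m inch '[{"dx":-0.3,"dy":0,"dz":0,"wx":0,"wy":0,"wz":0},{"dx":-0.3,"dy":0,"dz":0,"wx":0,"wy":0,"wz":0},{"dx":-0.3,"dy":0,"dz":0,"wx":0,"wy":0,"wz":0},{"dx":-0.3,"dy":0,"dz":0,"wx":0,"wy":0,"wz":0}]'; python3 -m inch '[{"dx":-0.3,"dy":0,"dz":0,"wx":0,"wy":0,"wz":0},{"dx":-0.3,"dy":0,"dz":0,"wx":0,"wy":0,"wz":0}]'
```

```text
t: 11.65
tcp_pos: [0.4719, -0.1009, 0.0978]
tool_rot: [-0.135, 0.991, -0.0, 0.0]
force: [-0.8, -0.6, -0.5]
finger_gap: -0.001
gripper_force: 0.5
t: 12.15
tcp_pos: [0.4833, -0.0977, 0.0979]
tool_rot: [-0.135, 0.991, 0.0, -0.0]
force: [-1.7, 0.4, -1.0]
finger_gap: -0.001
gripper_force: 0.4
t: 12.4
tcp_pos: [0.4891, -0.0961, 0.0979]
tool_rot: [-0.135, 0.991, 0.0, -0.0]
force: [-0.9, -0.1, -0.0]
finger_gap: -0.003
gripper_force: 0.4
```

```bash
for i in 1 2 3; do :; done; python3 -m inch '[{"dx":-0.25,"dy":0,"dz":0,"wx":0,"wy":0,"wz":0},{"dx":-0.25,"dy":0,"dz":0,"wx":0,"wy":0,"wz":0}]' | grep -E 'tcp|force: \['; python3 -m inch '[{"dx":-0.2,"dy":0,"dz":0,"wx":0,"wy":0,"wz":0},{"dx":-0.2,"dy":0,"dz":0,"wx":0,"wy":0,"wz":0}]' | grep -E 'tcp|force: \['; python3 -m inch '[{"dx":-0.15,"dy":0,"dz":0,"wx":0,"wy":0,"wz":0},{"dx":-0.15,"dy":0,"dz":0,"wx":0,"wy":0,"wz":0}]' | grep -E 'tcp|force: \['
```

```text
tcp_pos: [0.4938, -0.0948, 0.0979]
force: [-1.4, 0.2, -1.0]
tcp_pos: [0.4976, -0.0937, 0.0979]
force: [-0.8, -0.9, -0.3]
tcp_pos: [0.5005, -0.0929, 0.0979]
force: [-1.7, -1.4, 0.2]
```

```bash
python3 -m inch '[{"dx":-0.1,"dy":0,"dz":0,"wx":0,"wy":0,"wz":0},{"dx":-0.1,"dy":0,"dz":0,"wx":0,"wy":0,"wz":0}]' | grep -E 'tcp|force: \['; python3 -m inch '[{"dx":-0.1,"dy":0,"dz":0,"wx":0,"wy":0,"wz":0},{"dx":-0.1,"dy":0,"dz":0,"wx":0,"wy":0,"wz":0}]' | grep -E 'tcp|force: \['; python3 -m inch '[{"dx":-0.1,"dy":0,"dz":0,"wx":0,"wy":0,"wz":0},{"dx":-0.1,"dy":0,"dz":0,"wx":0,"wy":0,"wz":0}]' | grep -E 'tcp|force: \['
```

```text
tcp_pos: [0.502, -0.0924, 0.0979]
force: [-3.3, -1.4, 1.3]
tcp_pos: [0.5034, -0.0917, 0.0979]
force: [-4.9, -1.0, 2.0]
tcp_pos: [0.5057, -0.0911, 0.0979]
force: [-5.5, -1.8, 3.2]
```

```bash
python3 -m inch '[{"dx":-0.1,"dy":0,"dz":0,"wx":0,"wy":0,"wz":0}]' | grep -E 'tcp|force: \['; python3 -m inch '[{"dx":-0.1,"dy":0,"dz":0,"wx":0,"wy":0,"wz":0}]' | grep -E 'tcp|force: \['; python3 -m inch '[{"dx":-0.1,"dy":0,"dz":0,"wx":0,"wy":0,"wz":0}]' | grep -E 'tcp|force: \['
```

```text
tcp_pos: [0.5067, -0.0909, 0.0979]
force: [-4.0, -1.1, 3.0]
tcp_pos: [0.5076, -0.0906, 0.0979]
force: [-5.2, -2.2, 4.1]
tcp_pos: [0.5085, -0.0903, 0.0979]
force: [-5.6, -1.8, 3.9]
```

```bash
python3 -m inch '[{"dx":-0.1,"dy":0,"dz":0,"wx":0,"wy":0,"wz":0}]' | grep -E 'tcp|force: \['; python3 -m inch '[{"dx":-0.1,"dy":0,"dz":0,"wx":0,"wy":0,"wz":0}]' | grep -E 'tcp|force: \['
```

```text
tcp_pos: [0.5094, -0.0901, 0.0979]
force: [-5.5, -2.5, 3.7]
tcp_pos: [0.5103, -0.0898, 0.0979]
force: [-5.8, -2.1, 3.9]
```

```bash
python3 -m inch '[{"dx":-0.1,"dy":0,"dz":0,"wx":0,"wy":0,"wz":0}]' | grep -E 'tcp|force: \['; python3 -m inch '[{"dx":-0.1,"dy":0,"dz":0,"wx":0,"wy":0,"wz":0}]' | grep -E 'tcp|force: \['; python3 -m inch '[{"dx":-0.1,"dy":0,"dz":0,"wx":0,"wy":0,"wz":0}]' | grep -E 'tcp|force: \['
```

```text
tcp_pos: [0.5112, -0.0895, 0.0979]
force: [-6.0, -2.2, 4.0]
tcp_pos: [0.5125, -0.0893, 0.0979]
force: [-4.1, -1.3, 3.3]
tcp_pos: [0.5134, -0.0891, 0.0979]
force: [-6.7, -1.3, 4.8]
```

```bash
python3 -m inch '[{"dx":-0.1,"dy":0,"dz":0,"wx":0,"wy":0,"wz":0}]' | grep -E 'tcp|force: \['; python3 -m inch '[{"dx":-0.1,"dy":0,"dz":0,"wx":0,"wy":0,"wz":0}]' | grep -E 'tcp|force: \['
```

```text
tcp_pos: [0.514, -0.0888, 0.0979]
force: [-6.5, -2.3, 5.5]
tcp_pos: [0.5148, -0.0885, 0.0979]
force: [-7.0, -1.4, 5.9]
```

```bash
python3 -m inch '[{"dx":-0.1,"dy":0,"dz":0,"wx":0,"wy":0,"wz":0}]' | grep -E 'tcp|force: \['; python3 -m inch '[{"dx":-0.1,"dy":0,"dz":0,"wx":0,"wy":0,"wz":0}]' | grep -E 'tcp|force: \['
```

```text
tcp_pos: [0.5156, -0.0882, 0.0979]
force: [-7.6, -3.0, 5.2]
tcp_pos: [0.5164, -0.0879, 0.0979]
force: [-7.7, -2.4, 4.7]
```

```bash
python3 -m inch '[{"dx":-0.1,"dy":0,"dz":0,"wx":0,"wy":0,"wz":0}]' | grep -E 'tcp|force: \['; python3 -m inch '[{"dx":-0.1,"dy":0,"dz":0,"wx":0,"wy":0,"wz":0}]' | grep -E 'tcp|force: \['
```

```text
tcp_pos: [0.5173, -0.0876, 0.0979]
force: [-8.2, -2.1, 6.7]
tcp_pos: [0.5182, -0.0873, 0.0979]
force: [-8.2, -2.1, 6.0]
```

```bash
python3 -m inch '[{"dx":-0.1,"dy":0,"dz":0,"wx":0,"wy":0,"wz":0}]' | grep -E 'tcp|force: \['; python3 -m inch '[{"dx":-0.1,"dy":0,"dz":0,"wx":0,"wy":0,"wz":0}]' | grep -E 'tcp|force: \['
```

```text
tcp_pos: [0.5191, -0.0871, 0.0979]
force: [-8.0, -1.6, 5.0]
tcp_pos: [0.52, -0.0868, 0.0979]
force: [-7.9, -3.3, 6.4]
```

```bash
python3 -m inch '[{"dx":-0.1,"dy":0,"dz":0,"wx":0,"wy":0,"wz":0}]' | grep -E 'tcp|force: \['; python3 -m inch '[{"dx":-0.1,"dy":0,"dz":0,"wx":0,"wy":0,"wz":0}]' | grep -E 'tcp|force: \['
```

```text
tcp_pos: [0.5208, -0.0865, 0.0979]
force: [-8.5, -3.3, 5.9]
tcp_pos: [0.5217, -0.0862, 0.0979]
force: [-7.8, -2.2, 6.9]
```

```bash
python3 -m inch '[{"dx":-0.1,"dy":0,"dz":0,"wx":0,"wy":0,"wz":0}]' | grep -E 'tcp|force: \['; python3 -m inch '[{"dx":-0.1,"dy":0,"dz":0,"wx":0,"wy":0,"wz":0}]' | grep -E 'tcp|force: \['
```

```text
tcp_pos: [0.5235, -0.0861, 0.0979]
force: [-9.7, -3.3, 5.9]
tcp_pos: [0.5236, -0.0861, 0.0979]
force: [-11.2, -4.5, 6.8]
```

```bash
python3 -m inch '[{"dx":-0.06,"dy":0,"dz":0,"wx":0,"wy":0,"wz":0}]' | grep -E 'tcp|force: \['; python3 -m inch '[{"dx":0,"dy":0,"dz":0,"wx":0,"wy":0,"wz":0}]' | grep -E 'tcp|force: \['
```

```text
tcp_pos: [0.5236, -0.086, 0.0979]
force: [-10.5, -6.7, 6.9]
tcp_pos: [0.5236, -0.086, 0.0979]
force: [-10.5, -5.3, 7.7]
```

The tool jumped 1.8 mm and then hit a hard stop at about 12 N, so the hook has dropped. I'll back off and check.

```bash
python3 -m inch '[{"dx":0.5,"dy":0,"dz":0,"wx":0,"wy":0,"wz":0},{"dx":1.5,"dy":0,"dz":0,"wx":0,"wy":0,"wz":0},{"dx":2.5,"dy":0,"dz":0,"wx":0,"wy":0,"wz":0},{"dx":1.5,"dy":0,"dz":-1,"wx":0,"wy":0,"wz":0},{"dx":0,"dy":0,"dz":-4,"wx":0,"wy":0,"wz":0},{"dx":0,"dy":0,"dz":-4,"wx":0,"wy":0,"wz":0},{"dx":0,"dy":0,"dz":-4,"wx":0,"wy":0,"wz":0},{"dx":-4,"dy":0,"dz":-2,"wx":0,"wy":0,"wz":0},{"dx":-5,"dy":0,"dz":0,"wx":0,"wy":0,"wz":0},{"dx":-4,"dy":0,"dz":0,"wx":0,"wy":0,"wz":0}]'; python3 -m inch '[{"dx":-2,"dy":0,"dz":0,"wx":0,"wy":0,"wz":0},{"dx":0,"dy":0,"dz":0,"wx":0,"wy":0,"wz":0}]' >/dev/null
python3 - <<'E'
from h import *
c,im=shot('wrist','w6'); np.savez('pics/w6.npz',K=c[0],M=c[1],t=c[2]); print(sense()['tcp_pos'],sense()['force'])
c=cam('scene');_,i2=shot('scene','s6');a=proj(c,[[.575,-.07,.04]])[0].astype(int);print(a)
b=i2[a[1]-45:a[1]+45,a[0]-60:a[0]+60]; b=cv2.resize(b,None,fx=4,fy=4,interpolation=cv2.INTER_CUBIC)[:300]
w=cv2.resize(im[0:270,140:480],None,fx=480/340,fy=480/340)
cv2.imwrite('pics/v6.png',np.hstack([cv2.resize(b,(400,300)),cv2.resize(im[0:300,120:520],(400,300))])[:,:,::-1])
E
```

```text
t: 17.9
tcp_pos: [0.5956, -0.0669, 0.2497]
tool_rot: [-0.135, 0.991, -0.001, 0.002]
force: [0.2, 0.5, -0.2]
finger_gap: 0.0
gripper_force: 0.0
[ 0.6125662  -0.06168063  0.24811688] [-0.60492622 -0.20643004 -0.59647786]
[349 198]
```

View pics/v6.png

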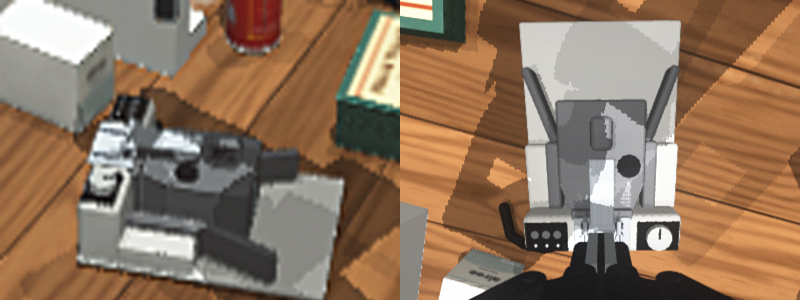

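The views show the tank between the guides, under the hook and square: top rear edge from about (276,100) to (365,100), deck front corners (239,23) and (401,20). The bystanders are untouched.

```bash
python3 - <<'E'
from h import *
f=np.load('pics/w6.npz'); c=(f['K'],f['M'],f['t'])
P=plane(c,[(239,23),(401,20)],.008); e=P[1]-P[0]; yaw=np.arctan2(-e[0],e[1]);u=np.array([np.cos(yaw),np.sin(yaw),0]);v=np.array([-u[1],u[0],0]);o=P.mean(0)+.118*u
E=plane(c,[(276,100),(365,100)],.06); e2=E[1]-E[0]
print(np.linalg.norm(e),np.degrees(yaw),np.linalg.norm(e2),np.degrees(np.arctan2(-e2[0],e2[1])),'tank x,y',(E.mean(0)-o)@u+.05,(E.mean(0)-o)@v)
h=plane(c,[(471-400+520-400-0,160)],.07); print('hook end',[( (q-o)@u,(q-o)@v) for q in plane(c,[(321,160)],.07)], sense()['t'])
E
```

```text
0.1565401544738336 16.45099507320869 0.07666627817661345 15.543163786392473 tank x,y 0.006810931502985736 -0.0004383719113343894
hook end [(np.float64(0.007130605982546166), np.float64(-0.0007565438122756676))] 18.25
```

```bash
python3 -c "
from station import workorder; print(workorder.sign_off())"
```

```text
the job is handed in; nothing more can be done
None
```

I set the tank on the deck and pushed it home to the stop with about 13 N at most. It jumped about 1.8 mm just before the stop, so I take the hook as latched, though I did not tug-test it; the tank is released and the job is handed in, with no verdict returned.

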